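# Feel for the hidden release key of the rod rack

## Robot

A 6-joint arm with a two-finger parallel gripper is mounted at the origin on a cart in front of the work surface, level with it; the furniture and walls round the work are solid. World frame = base frame: x ahead of the robot, y to its left, z up, the work surface at z = 0. Lengths are in mm, angles in rad, forces in N, time in s.
With the tool pointing down it reaches from about 325 to 775 mm from the base axis. Payload 5.5 kg.
Tool frame: the origin (TCP) lies between the finger pads; the fingertips stand 22 mm ahead of it and the grasp point (between the pads) lies 3 mm ahead of it; z points along the fingers, y is the line along which they close (so a half turn about z gives the same grasp; the last joint's range is limited). The gripper opens to 88 mm and grips with 3 to 60 N. Pads are 20 mm wide; open, the fingers measure 115 mm over their backs; the gripper's body (75 mm by 178 mm) begins 61 mm behind the grasp point.
Start: joints at [-1.179, 0.091, 1.231, -0, 1.82, -0.057], TCP at [260.333, -540.596, 244.631] pointing down, gripper open.
Joint ranges: [-2.87, 2.87], [-0.86, 2.18], [0.17, 2.46], [-1.51, 4.65], [0.06, 2.69], [-2.65, 2.65]. Speed limits (rad/s): [2.57, 2.57, 3.01, 3.14, 3.14, 3.14].

## Interface

Orientations are given as a rotation vector (axis times angle).
In Python, from rig import * gives the robot as it stands.
- The arm moves only by the tool servo_tool, never from a script. Its argument "plan" is text: rows parted by semicolons, each of 7 numbers parted by spaces: the gripper command: -1 is fully open, 1 is shut, values between are in proportion, then the shift along the tool's x, y, z in m, then the turn, a rotation vector about the tool's x, y, z in rad. A call has 1 to 5 rows; each row shifts and turns the commanded pose from where the row before left it, along the tool's axes as they then stand; what a row does not reach is not made up. A row lasts 1/12 s, in which the tool goes at most 41.7 mm and 7.16 degrees, less where a joint would pass 70% of its speed; a pose out of reach is approached as far as the arm can. A call with a gripper value outside its range is refused whole. The fingers move at their own pace and stop on an object; "grip_force" is the grip in N (left out, the last holds). Time passes only in rows, so rows that do not move let the fingers close. It gives the time, the measured TCP pose, the force, the opening and the grip force at its end, in the units of the state.
- state(): the state, without advancing time (a new reading comes with each control period).
- grab_frame(name): name is "scene" or "side" or "wrist"; returns (picture, depth): 384x512x3 uint8, red, green, blue; 384x512 float32, mm along the optical axis (not along the pixel's ray), 0 where there is no reading.
- get_calibration(name): a dict with "mtx" (3x3 intrinsics, pixels), "distortion" ([k1, k2, p1, p2, k3] as OpenCV has them; the pictures are not rectified), "world_from_camera" (4x4, takes a point from camera to world coordinates); the wrist camera has in their place "mount" (4x4, takes a point from camera to tool coordinates, whose origin is the TCP and whose axes are the flange's). Camera axes: x right, y down, z forward; pixel columns grow to the right and rows downward; lengths in mm; the calibration is good to about 2 mm. A picture is of the moment at which its call begins: read the wrist's pose just before it. get_calibration takes no time and is no camera call.
- close_job(): hands the job in; it is judged then, once.
Trained networks look in the newest picture that a camera, given by its name, has taken for a name from the list of things; names that differ only in an ending like _2 or _b are one class to them, and where a whole thing is asked for, a point or a joint stands for the part that bears it (a point fixed in the world has none). Each returns a list of dicts, best first, with "confidence" (0 to 1); they miss things now and then, are a little off and sometimes report something else, mostly with a low value. They report only what shows in the picture. A call takes as long as a camera call.
- regions_of(camera, name): "pixels" (384x512 bool, what is visible of it) and "at" ([row, column] in pixels, amid what is visible of it).
- pinpoint(camera, name): "at" ([row, column] in pixels: a listed point, or the origin of a listed thing).
The state is a dict: "clock": time; "joint_pos": joint angles; "joint_velocities": joint speeds; "effort": joint torques, N m; "eef_pos": TCP position; "ee_rot": TCP orientation; "wrist_force": force on the tool from outside, world axes, zero at the start; "wrist_torque": the same for the moment, N m; "finger_gap": finger opening in mm; "gripper_force": force on a finger pad.
Only numpy, scipy, OpenCV 4.12 (cv2) and the standard library are available. Lean on these libraries where they do the work, as an engineer would, in place of code of your own. Each camera call takes 0.05 s, during which the arm holds its last target. There are 200 camera calls.

## Task

A glass rod waits behind the gate of the rod rack, and the gate's release key lies down in a slot somewhere along the ledge behind the rack's tall board. Find the slot (a fingertip swept along the ledge will feel it), press the key inside it all the way down so that the rod rolls into the trough at the front, then let the key come up again and move clear. Touch neither the rod nor the gate, pick nothing up, and leave the things lying around the rack where they are.

Things in the scene. Friction and masses are not known exactly. Their poses are not given: they have to be found in the camera images.
- rack: Rod rack fixed to the table, 150 mm deep (x), 290 mm wide (y); origin under its centre on the table, x from its front (trough, nearest the robot) to its back (ledge), y along its width to the left. In x: trough -67 to -35 mm (front wall 32 mm high), plywood ramp -35 to 30 mm (10 to 23 mm high), tall board 30 to 36 mm (86 mm high), then the ledge. Side cheeks 50 mm high.
- ledge_mid (a point): Middle of the ledge's top, 50 mm above the table; axes as the rack's. Rigid flat dark steel rail, 30 mm deep (x), 288 mm long (y); the tall board stands along its front side, 36 mm higher; its rear is open. Somewhere within y -120 to +120 mm it is interrupted by one slot 48 mm long, open to the rear; the release key's flat top fills the slot, 8 mm below the ledge's top. The place varies.
- release_key (a joint): Release key, in m: 0 up (its rest), 0.010 pressed fully down, at which its top is 18 mm below the ledge's top. It moves straight down against a spring: about 2 N to start, about 6 N fully down; it springs back when let go. The gate sinks as far as the key is pressed.
- gate: Gate: steel bar 4 mm thick (x), 200 mm wide (y), standing 8 mm out of the middle of the ramp in front of the rod; origin at the middle of its top edge. It sinks below the ramp when the release key is fully pressed.
- rod_mid (a point): Centre of the yellow glass rod, 21 mm across and 252 mm long, its length along y. It lies on the ramp behind the gate, and rolls by itself into the trough when the gate sinks.
- trough_mid (a point): Middle of the trough's floor, 6 mm above the table; axes as the rack's. The rod ends lying here along the trough, its centre about 11 mm above this point.
- nippers: Bystander: nippers with red handles, 65 x 139 x 13 mm, lying loose to the right of the rack; origin under its centre.
- brass_weight: Bystander: small brass weight 33 mm across, 44 mm high, standing loose to the left of the rack; origin under its centre.
- graphite_reamer: Bystander: reamer with wooden handle, 21 x 235 x 24 mm, lying loose behind the rack; origin under its centre.
- cork_block: Bystander: cork block 38 x 62 x 26 mm, loose to the left of the rack; origin under its centre.

How it is judged:
By the outcome, as a careful person would: the job done as asked, in the order asked, and still so for the second after the job is handed in, with the robot touching nothing.
It also fails if it takes over 70 s, if anything falls off the work surface, if the arm or the gripper's body presses on something with over 40 N, if the wrist force passes 120 N, or if a joint passes its speed limit or range.

## Working session

There is one attempt and no reset: what is moved stays moved. The work goes in short steps, Python scripts to look and compute and a tool call to move; the robot and the scene stay as the last step left them, time stands still between calls to the robot, and variables do not carry over. Pictures are saved under pics/ and viewed, at most 10 in all, crops included, and the job is handed in when it is done.

Besides the shell and the picture viewer there is one more tool, called after "Emit:" as a command line: name --argument value ..., lists and objects as JSON in quotes. servo_tool: Moves the arm, as the interface text tells. Its arguments: {"type":"object","properties":{"plan":{"type":"string"},"grip_force":{"type":"number"}},"required":["plan"]}

```bash
mkdir -p pics; cat > h.py <<'E'
from rig import *
import numpy as np, cv2
from scipy.spatial.transform import Rotation as R
def cam(name):
    c=get_calibration(name)
    if name=="wrist":
        s=state();T=np.eye(4);T[:3,:3]=R.from_rotvec(s["ee_rot"]).as_matrix();T[:3,3]=s["eef_pos"]
        return c,T@np.array(c["mount"])
    return c,np.array(c["world_from_camera"])
def world(c,T,rc,d):
    p=cv2.undistortPoints(np.array(rc,float).reshape(-1,2)[:,::-1].reshape(-1,1,2).copy(),np.array(c["mtx"]),np.array(c["distortion"])).reshape(-1,2)
    P=np.c_[p,np.ones(len(p))]*np.array(d).reshape(-1,1)
    return P@T[:3,:3].T+T[:3,3]
def save(im,n): cv2.imwrite("pics/"+n,im[:,:,::-1])
E
python3 - <<'E'
from h import *
s=state();print({k:np.round(v,3) for k,v in s.items()})
for n in("scene","side"):
    c,T=cam(n);im,d=grab_frame(n);save(im,n+"0.png");print(n,T[:3,3].round(),T[:3,2].round(2))
    for o in("rack","gate","rod_mid","trough_mid","ledge_mid","brass_weight","cork_block","graphite_reamer","nippers"):
        for q in pinpoint(n,o)[:1]:
            r=np.array(q["at"]);i=np.clip(r.round().astype(int),0,[383,511]);dd=d[i[0],i[1]];print(o,r.round(1),round(q["confidence"],2),world(c,T,r,dd).round(1) )
    # ground-plane/known-height ray
    for o,z in(("ledge_mid",50),("trough_mid",6),("rack",0)):
        for q in pinpoint(n,o)[:1]:
            a=world(c,T,q["at"],1)[0]-T[:3,3];print(o,(T[:3,3]+a*(z-T[2,3])/a[2]).round(1))
E
```

```text
{'clock': np.float64(0.0), 'joint_pos': array([-1.179,  0.092,  1.232, -0.   ,  1.82 , -0.057]), 'joint_velocities': array([ 0.001, -0.001, -0.001, -0.001, -0.001, -0.001]), 'effort': array([-0.0000e+00, -4.4645e+01, -4.0645e+01,  7.0000e-02,  2.9000e-02,
       -0.0000e+00]), 'eef_pos': array([ 260.231, -540.36 ,  243.535]), 'ee_rot': array([-3.061, -0.699,  0.   ]), 'wrist_force': array([-0.023,  0.93 ,  0.49 ]), 'wrist_torque': array([ 0.028,  0.005, -0.057]), 'gripper_force': np.float64(0.0), 'finger_gap': np.float64(87.881)}
scene [1120.  479.  628.] [-0.65 -0.34 -0.68]
rack [197.4 271.4] 0.78 [[579.7 226.9  48.3]]
trough_mid [179.8 280.2] 0.91 [[875.2 373.  392. ]]
ledge_mid [194.5 261.7] 0.85 [[583.7 204.8  50.1]]
brass_weight [239.9 345.8] 0.62 [[586.2 406.   16.2]]
cork_block [212.6 357.6] 0.64 [[502.8 403.9  21. ]]
graphite_reamer [242.9 250. ] 0.79 [[679.9 229.7   0.7]]
nippers [167.8 195.5] 0.68 [[544.8  -5.7  11.7]]
ledge_mid [583.6 204.8  50. ]
trough_mid [473.7 198.8   6. ]
rack [534.6 205.8   0. ]
side [ 381. -645.  394.] [ 0.21  0.91 -0.35]
rack [217.2 237. ] 0.68 [[520.1 185.1  12. ]]
rod_mid [205.3 239.2] 0.92 [[532.6 218.9  27.2]]
trough_mid [216.3 223.5] 0.97 [[492.7 218.1   3.6]]
ledge_mid [216.9 238.7] 0.58 [[523.4 180.4  14.4]]
cork_block [193.7 211.2] 0.4 [[478.5 332.8  21.5]]
graphite_reamer [194.7 207.8] 0.66 [[469.7 336.8  18.2]]
nippers [267.7 261.3] 0.82 [[522.7 -39.9   8.9]]
ledge_mid [510. 103.  50.]
trough_mid [492.  212.8   6. ]
rack [524.5 211.2   0. ]
```

View pics/scene0.png

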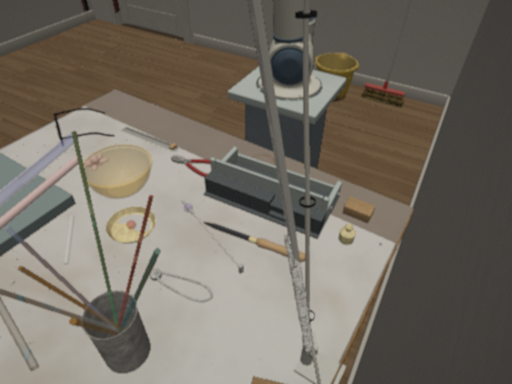

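View pics/side0.png

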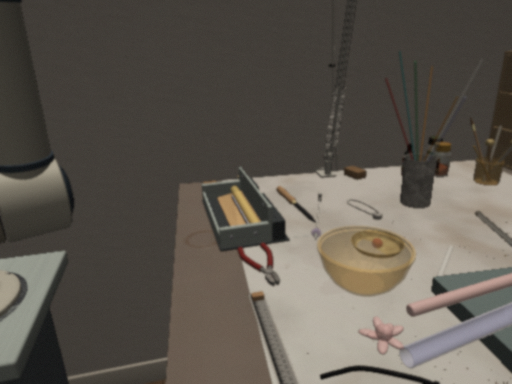

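The scene view shows the rack's rear at about (rows 160–225, cols 205–340), with the reamer behind it. The side view shows the rod behind the gate. A lamp stand is near the camera. Next I fit the rack from depth.

```bash
python3 - <<'E'
from h import *
c,T=cam("scene");im,d=grab_frame("scene")
cr=im[145:240,190:360];save(cv2.resize(cr,None,fx=4.7,fy=4.7,interpolation=cv2.INTER_CUBIC),"crop.png")
rr,cc=np.mgrid[0:384,0:512];W=world(c,T,np.c_[rr.ravel(),cc.ravel()],d.ravel());ok=d.ravel()>0
near=ok&(W[:,0]>420)&(W[:,0]<680)&(W[:,1]>20)&(W[:,1]<400)
for lo,hi in((46,54),(82,90),(36,45)):
    m=near&(W[:,2]>lo)&(W[:,2]<hi);P=W[m][:,:2];
    print(lo,m.sum(),cv2.minAreaRect(P.astype(np.float32)),np.median(P,0).round(1))
m=near&(W[:,2]>82)&(W[:,2]<90);P=W[m][:,:2]
vx=cv2.fitLine(P.astype(np.float32),cv2.DIST_HUBER,0,.01,.01).ravel();print("board line",vx)
t=P-vx[2:];a=t@vx[:2];print(np.percentile(a,[0,1,50,99,100]).round(1))
# tall things around
m=ok&(W[:,2]>95)&(W[:,0]>300)&(W[:,0]<1100)&(abs(W[:,1])<900)
H,xe,ye=np.histogram2d(W[m,0],W[m,1],bins=[np.arange(300,1101,80),np.arange(-500,801,100)]);print(H.astype(int))
for o in [(350,307),(222,241)]:
    print(o,world(c,T,o,d[o]).round())
E
```

```text
46 1403 ((528.7896118164062, 202.78903198242188), (141.16348266601562, 289.2961120605469), 1.5569990873336792) [578.8 187.9]
82 332 ((565.3981323242188, 205.0780792236328), (10.956092834472656, 285.80010986328125), 1.5576103925704956) [565.4 193.5]
36 480 ((531.87255859375, 230.0549774169922), (137.44711303710938, 339.1892395019531), 0.2989610731601715) [593.7 232.5]
board line [ 2.7697315e-02 -9.9961638e-01  5.6567505e+02  2.0176732e+02]
[-146.2 -144.3    8.2  137.2  139.6]
[[   0    0    0    0    0    0    0    0    0    0  606    0    0]
 [   0    0    0    0    0    0    0    0    0    0  780    0    0]
 [   0    0    0    0    0    0    0    0    0    0 1027    0    0]
 [   0    0    0    0    0    0    0    0    0    0 1413    0    0]
 [   0    0    0    0    0    0    0    0    0    0 1969    0    0]
 [   0    0    0    0    0    0    0    0    0    0 2870    0    0]
 [   0    0    0    0    0    0    0    0 2127  342 4443    0    0]
 [   0    0    0    0    0  191  628  261 2560  837 6685    0    0]
 [   0    0    0    0    0  282 2304  619  109    0 6661    0    0]
 [   0    0    0    0    0    0  524  229    0    0    8    0    0]]
(350, 307) [[875. 434.  96.]]
(222, 241) [[638. 183.   1.]]
```

View pics/crop.png

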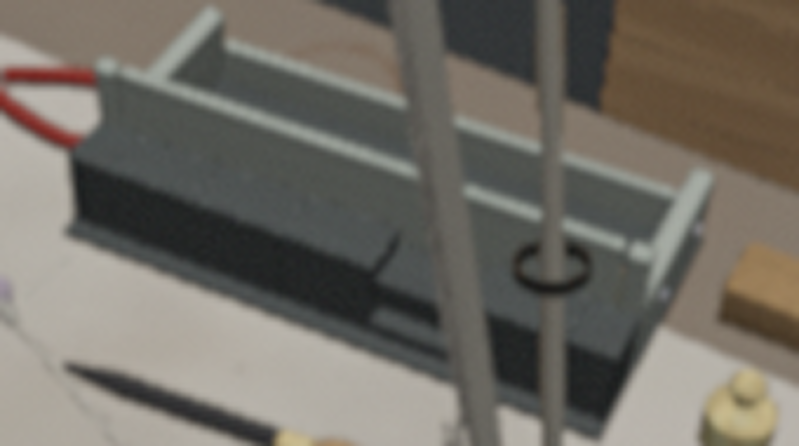

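The crop shows the slot's right-hand (−y) edge at about crop (375–400, 235–280), with the key's lighter rear face just below it and the rest hidden by the lamp pole. I work out its position and the approach.

```bash
python3 - <<'E'
from h import *
c,T=cam("scene")
for x,y in((400,235),(375,280)):
    a=world(c,T,[145+y/4.7,190+x/4.7],1)[0]-T[:3,3];print((T[:3,3]+a*(50-T[2,3])/a[2]).round(1))
s=state();r=R.from_rotvec(s["ee_rot"]);print(r.as_matrix().round(3))
d=np.array([540,196,230])-s["eef_pos"];print(r.inv().apply(d))
print(np.array(get_calibration("wrist")["mount"]).round(2))
E
```

```text
[570.4 231.3  50. ]
[602.6 234.7  50. ]
[[ 0.901  0.434 -0.   ]
 [ 0.434 -0.901 -0.   ]
 [-0.     0.    -1.   ]]
[ 571.57125434 -542.29916887   14.62852506]
[[  -0.     -0.96   -0.29   79.66]
 [   1.     -0.     -0.     -1.2 ]
 [   0.     -0.29    0.96 -139.85]
 [   0.      0.      0.      1.  ]]
```

Emit:
servo_tool --plan "1 0.028 -0.0265 0 0 0 0;1 0.028 -0.0265 0 0 0 0;1 0.028 -0.0265 0 0 0 0;1 0.028 -0.0265 0 0 0 0;1 0.028 -0.0265 0 0 0 0" --grip_force 20

```text
clock: 1.77
eef_pos: [329.2, -358.9, 244.6]
ee_rot: [3.063, 0.698, 0.0]
wrist_force: [0.8, 0.1, -0.4]
finger_gap: 58.1
gripper_force: 0.0
```

Emit:
servo_tool --plan "1 0.028 -0.0265 0 0 0 0;1 0.028 -0.0265 0 0 0 0;1 0.028 -0.0265 0 0 0 0;1 0.028 -0.0265 0 0 0 0;1 0.028 -0.0265 0 0 0 0"

```text
clock: 2.18
eef_pos: [397.8, -178.6, 244.9]
ee_rot: [3.062, 0.698, 0.001]
wrist_force: [0.5, -1.3, 0.0]
finger_gap: 24.7
gripper_force: 0.0
```

Emit:
servo_tool --plan "1 0.028 -0.0265 0 0 0 0;1 0.028 -0.0265 0 0 0 0;1 0.028 -0.0265 0 0 0 0;1 0.028 -0.0265 0 0 0 0;1 0.028 -0.0265 0 0 0 0"

```text
clock: 2.6
eef_pos: [466.5, 1.8, 245.0]
ee_rot: [3.062, 0.699, 0.001]
wrist_force: [1.3, -0.2, 0.2]
finger_gap: 0.8
gripper_force: 0.0
```

Emit:
servo_tool --plan "1 0.028 -0.0265 0 0 0 0;1 0.028 -0.0265 0 0 0 0;1 0.028 -0.0265 0 0 0 0;1 0.028 -0.0265 0 0 0 0;1 0.028 -0.0265 0 0 0 0"

```text
clock: 3.02
eef_pos: [535.2, 181.9, 244.7]
ee_rot: [3.063, 0.699, 0.001]
wrist_force: [0.5, -1.2, 1.3]
finger_gap: 0.7
gripper_force: 0.0
```

Emit:
servo_tool --plan "1 0.026 -0.026 0 0 0 0;1 0.026 -0.026 0 0 0 0.105;1 0 0 0 0 0 0.105;1 0 0 0 0 0 0.105;1 0 0 0 0 0 0.105"

```text
clock: 3.43
eef_pos: [559.2, 250.3, 243.8]
ee_rot: [3.141, 0.039, -0.002]
wrist_force: [0.9, 0.9, -0.7]
finger_gap: 0.6
gripper_force: 0.0
```

```bash
python3 - <<'E'
from h import *
c,T=cam("wrist");im,d=grab_frame("wrist");save(im,"w0.png");np.savez("w0.npz",d=d,T=T)
for o in("release_key","ledge_mid","gate","rod_mid"):
    for q in pinpoint("wrist",o)[:1]:
        r=np.array(q["at"]);i=r.round().astype(int);print(o,r,q["confidence"],world(c,T,r,d[i[0],i[1]]).round(1))
for q in regions_of("wrist","release_key")[:2]:
    m=q["pixels"];p=np.argwhere(m);w=world(c,T,p,d[m]);print(q["confidence"],m.sum(),np.percentile(w,[2,50,98],axis=0).round(1))
rr,cc=np.mgrid[0:384,0:512];W=world(c,T,np.c_[rr.ravel(),cc.ravel()],d.ravel());ok=d.ravel()>0
for lo,hi in((46,54),(38,45),(82,90)):
    m=ok&(W[:,2]>lo)&(W[:,2]<hi)&(W[:,0]>555)&(W[:,0]<610);print(lo,m.sum(),np.percentile(W[m],[1,50,99],axis=0).round(1).tolist())
    if lo==38: print(np.histogram(W[m,1],bins=np.arange(50,360,10)))
E
```

```text
Traceback (most recent call last):
ValueError: it knows: brass_weight, cork_block, gate, graphite_reamer, ledge_mid, nippers, rack, rod_mid, trough_mid
```

View pics/w0.png

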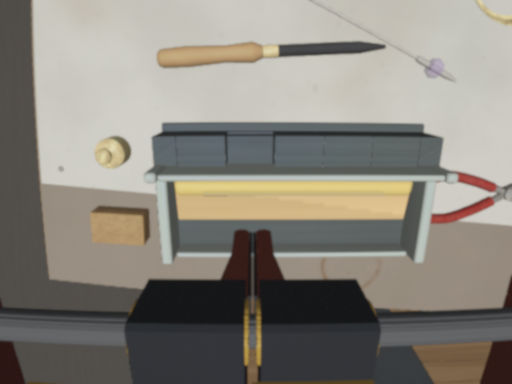

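The wrist view shows the ledge at rows 133–167, with the slot at cols 227–273. Other faint seams mark the rail, so I check the slot by depth.

```bash
python3 - <<'E'
from h import *
c,T=cam("wrist");z=np.load("w0.npz");d=z["d"];T=z["T"]
rr,cc=np.mgrid[0:384,0:512];W=world(c,T,np.c_[rr.ravel(),cc.ravel()],d.ravel()).reshape(384,512,3)
for col in range(160,440,8): print(col,W[140:160,col,1].mean().round(1),np.median(W[140:160,col,2]).round(1),end=" | ")
print()
C=T[:3,3]
for o,h in(((150,227),50),((150,273),50),((133,250),42),((165,250),42),((133,350),50),((167,350),50),((173,150),86),((177,452),86)):
    a=world(c,T,o,1)[0]-C;print(o,(C+a*(h-C[2])/a[2]).round(1))
E
```

```text
160 338.0 49.9 | 168 334.5 50.0 | 176 323.1 49.6 | 184 318.8 49.9 | 192 311.0 49.9 | 200 303.1 50.1 | 208 293.3 49.8 | 216 287.6 49.7 | 224 279.8 50.0 | 232 272.5 41.6 | 240 264.5 41.7 | 248 256.5 42.1 | 256 248.8 41.9 | 264 240.6 41.9 | 272 232.6 41.5 | 280 225.4 49.9 | 288 217.6 50.0 | 296 209.8 49.7 | 304 202.0 49.6 | 312 194.2 49.7 | 320 186.3 49.4 | 328 178.4 49.7 | 336 170.6 49.6 | 344 162.7 49.9 | 352 154.8 49.8 | 360 146.9 50.0 | 368 138.8 49.8 | 376 130.8 49.8 | 384 129.3 49.8 | 392 114.7 49.7 | 400 106.5 49.6 | 408 98.5 49.9 | 416 90.3 50.1 | 424 81.9 49.7 | 432 73.5 49.4 | 
(150, 227) [581.2 276.9  50. ]
(150, 273) [582.2 232.2  50. ]
(133, 250) [597.2 254.9  42. ]
(165, 250) [565.1 254.2  42. ]
(133, 350) [600.9 158.4  50. ]
(167, 350) [567.4 155.1  50. ]
(173, 150) [565.3 342.9  86. ]
(177, 452) [568.7  69.7  86. ]
```

Emit:
servo_tool --plan "1 0.025 -0.005 0 0 0 0;1 0 0 0.04 0 0 0;1 0 0 0.04 0 0 0;1 0 0 0.04 0 0 0;1 0 0 0.035 0 0 0"

```text
clock: 3.9
eef_pos: [583.6, 254.7, 86.9]
ee_rot: [3.141, 0.049, -0.002]
wrist_force: [-0.2, 0.4, -0.4]
finger_gap: 0.5
gripper_force: 0.0
```

Emit:
servo_tool --plan "1 0 0 0 0 0 0;1 0 0 0 0 0 0;1 0 0 0 0 0 0"

```text
clock: 4.15
eef_pos: [585.1, 255.3, 92.5]
ee_rot: [-3.14, -0.047, -0.005]
wrist_force: [0.1, 0.6, 0.7]
finger_gap: 0.3
gripper_force: 0.0
```

```bash
python3 - <<'E'
from h import *
s=state();print(s["eef_pos"],s["wrist_force"])
im,d=grab_frame("wrist");save(im,"w1.png")
E
```

```text
[585.08693771 255.33129196  92.50312481] [0.14870315 0.58380356 0.73985394]
```

View pics/w1.png

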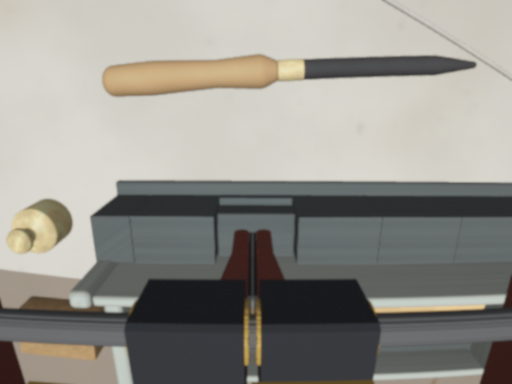

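The fingertips (cols 235–271, row 232) sit centred over the slot (cols 218–295). I descend in steps, watching the force.

Emit:
servo_tool --plan "1 0 0 0.015 0 0 0;1 0 0 0.008 0 0 0;1 0 0 0 0 0 0;1 0 0 0 0 0 0"

```text
clock: 4.53
eef_pos: [584.4, 255.1, 67.8]
ee_rot: [-3.141, -0.045, -0.002]
wrist_force: [-0.2, 0.5, -0.6]
finger_gap: 0.3
gripper_force: 0.0
```

Emit:
servo_tool --plan "1 0 0 0.003 0 0 0;1 0 0 0.003 0 0 0;1 0 0 0.002 0 0 0;1 0 0 0 0 0 0;1 0 0 0 0 0 0"

```text
clock: 4.95
eef_pos: [584.8, 255.3, 59.6]
ee_rot: [-3.14, -0.045, -0.004]
wrist_force: [2.4, 0.8, 3.4]
finger_gap: 0.7
gripper_force: 1.7
```

Emit:
servo_tool --plan "1 0 0 0.002 0 0 0;1 0 0 0.002 0 0 0;1 0 0 0.001 0 0 0;1 0 0 0 0 0 0;1 0 0 0 0 0 0"

```text
clock: 5.37
eef_pos: [584.8, 255.3, 54.4]
ee_rot: [-3.14, -0.045, -0.003]
wrist_force: [2.6, 1.4, 5.4]
finger_gap: 0.1
gripper_force: 2.7
```

Emit:
servo_tool --plan "1 0 0 0.001 0 0 0;1 0 0 0.001 0 0 0;1 0 0 0 0 0 0;1 0 0 0 0 0 0;1 0 0 0 0 0 0"

```text
clock: 5.78
eef_pos: [584.9, 255.3, 54.3]
ee_rot: [-3.14, -0.045, -0.005]
wrist_force: [-0.8, -0.2, 12.3]
finger_gap: 0.6
gripper_force: 6.5
```

The force has jumped to 12 N with no further travel, so the key is on its stop. I check the rod.

Emit:
servo_tool --plan "1 0 0 0.0005 0 0 0;1 0 0 0 0 0 0;1 0 0 0 0 0 0;1 0 0 0 0 0 0;1 0 0 0 0 0 0"

```text
clock: 6.2
eef_pos: [584.9, 255.3, 54.3]
ee_rot: [-3.14, -0.045, -0.005]
wrist_force: [-1.8, -0.3, 15.0]
finger_gap: 0.4
gripper_force: 7.4
```

```bash
python3 - <<'E'
from h import *
im,d=grab_frame("side");save(cv2.resize(im[140:270,170:310],None,fx=4,fy=4,interpolation=cv2.INTER_CUBIC),"s1.png")
c,T=cam("side")
for q in pinpoint("side","rod_mid")[:1]:
    a=world(c,T,q["at"],1)[0]-T[:3,3];print(q,(T[:3,3]+a*(17-T[2,3])/a[2]).round(1))
E
```

```text
{'at': [212.5, 212.1], 'confidence': 0.49} [466.  218.3  17. ]
```

View pics/s1.png

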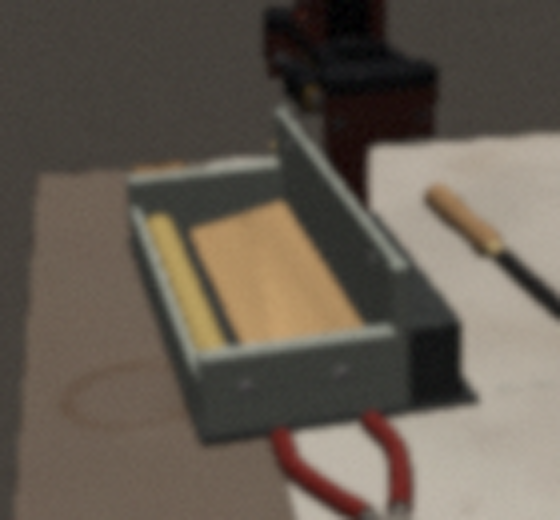

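The rod lies in the trough (crop cols 150–225, rows 215–350) and the gate is sunk. I release the key and rise clear.

Emit:
servo_tool --plan "1 0 0 -0.004 0 0 0;1 0 0 -0.005 0 0 0;1 0 0 -0.005 0 0 0;1 0 0 -0.01 0 0 0;1 0 0 -0.03 0 0 0"

```text
clock: 6.72
eef_pos: [580.7, 253.7, 99.1]
ee_rot: [3.137, 0.045, -0.019]
wrist_force: [0.2, 0.7, 0.3]
finger_gap: 0.4
gripper_force: 0.0
```

Emit:
servo_tool --plan "1 0 0 -0.04 0 0 0;1 0 0 -0.04 0 0 0;1 0 0 -0.03 0 0 0;1 0 0 0 0 0 0;1 0 0 0 0 0 0"

```text
clock: 7.13
eef_pos: [584.3, 255.1, 217.4]
ee_rot: [-3.14, -0.045, -0.004]
wrist_force: [0.3, 1.2, -0.4]
finger_gap: 0.6
gripper_force: 0.0
```

Emit:
servo_tool --plan "1 0 0 0 0 0 0;1 0 0 0 0 0 0;1 0 0 0 0 0 0;1 0 0 0 0 0 0;1 0 0 0 0 0 0"

```text
clock: 7.55
eef_pos: [583.7, 254.9, 213.8]
ee_rot: [3.141, 0.045, -0.003]
wrist_force: [0.2, -0.7, 1.0]
finger_gap: 0.3
gripper_force: 0.0
```

```bash
python3 - <<'E'
from h import *
c,T=cam("wrist");im,d=grab_frame("wrist");save(im,"w2.png");print(state()["eef_pos"],state()["wrist_force"])
rr,cc=np.mgrid[0:384,0:512];W=world(c,T,np.c_[rr.ravel(),cc.ravel()],d.ravel())
m=(d.ravel()>0)&(abs(W[:,0]-584)<8)&(abs(W[:,1]-255)<15);print("key z",np.median(W[m,2]))
E
```

```text
[583.808959   254.93404318 214.2239728 ] [-0.11320839 -0.20299311 -0.44651   ]
key z 42.25083696225988
```

View pics/w2.png

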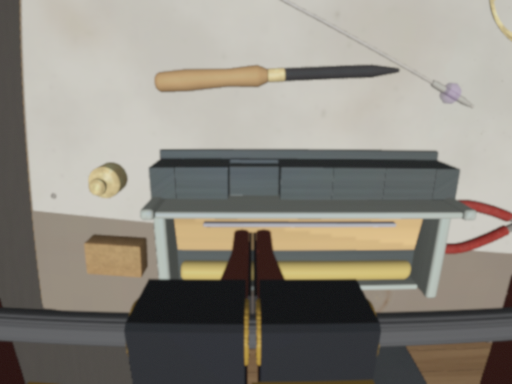

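The key is back up (z 42), the gate is up again (row 224), the rod lies in the trough (row 270) and the bystanders are unmoved. Handing in.

```bash
python3 -c "
from rig import *
print(close_job())"
```

```text
the job is handed in; nothing more can be done
None
```

The key was pressed fully down and released, the rod rolled into the trough, the key and gate are back up, the arm is clear, and the job was handed in at about 7.6 s.

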